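# Set the inspection camera's slider to the marked stop

### The arm

A 7-joint arm with a two-finger parallel gripper is mounted at the origin on the work surface. World frame = base frame: x ahead of the robot, y to its left, z up, the work surface at z = 0. Lengths are in m, angles in rad, forces in N, time in s.
With the tool pointing down it reaches from about 0.4 to 0.875 m from the base axis. Payload 4.4 kg.
Tool frame: the origin (TCP) lies midway between the tips of the shut fingers; the grasp point (between the pads) lies 19 mm behind it (robot.hold_point_z is the distance from the TCP to the grasp point, in m); z points along the fingers, y is the line along which they close (so a half turn about z gives the same grasp; the last joint's range is limited). The gripper opens to 85 mm and grips with 20 to 120 N. Pads are 22 mm wide; open, the fingers measure 114 mm over their backs; the gripper's body (76 mm by 85 mm) begins 54 mm behind the grasp point. The pads swing forward as they close: fully open they stand 13 mm farther back than shut.
Start: joints at [1.267, 0.628, 0.038, 1.517, -0.027, 0.996, -0.02], TCP at [0.153, -0.632, 0.231] pointing down, gripper open.
Joint ranges: [-3.06, 3.06], [-0.37, 2.12], [-1.25, 1.32], [0.18, 2.47], [-1.1, 4.24], [0.23, 1.98], [-2.94, 2.94]. Speed limits (rad/s): [2.57, 2.57, 3.14, 3.14, 3.14, 3.14, 3.14].

### API

Orientations are given as [roll, pitch, yaw] about the fixed x, y, z axes, in that order (R = Rz(yaw) Ry(pitch) Rx(roll)).
In Python, from workcell import robot, imaging gives the robot as it stands. The module is installed in compiled form; this text tells all that it offers.
- The arm moves only by the shell command python3 -m handwheel 'ROWS' [FORCE]. ROWS is text: rows parted by semicolons, each of 7 numbers parted by spaces: the shift along the world's x, y, z in mm, then the turn, a rotation vector about the world's x, y, z in rad, then the opening, from 0 (shut) to 1 (fully open). A call has 1 to 8 rows; each row is the pose to reach, as a shift and turn from the pose commanded when the call began; what a row does not reach only later rows make up. A row lasts 1/10 s, in which the tool goes at most 50 mm and 8.59 degrees, less where a joint would pass 70% of its speed; a pose out of reach is approached as far as the arm can. A call with a gripper value outside its range is refused whole. The fingers move at their own pace and stop on an object; FORCE is the grip in N (left out, the last holds). Time passes only in rows, so rows that repeat a pose let the fingers close. It gives the time, the measured TCP pose, the force, the opening and the grip force at its end, in the units of the state.
- robot.get_state(): the state, without advancing time (a new reading comes with each control period).
- imaging.read_camera(name): name is "scene" or "top" or "wrist"; returns a dict with "frame" (480x640x3 uint8, red, green, blue), "intrinsics" (3x3 intrinsics, pixels), "position" and "orientation" of the camera in the world. Camera axes: x right, y up, looking along -z (the intrinsics and any distortion apply to the point x, -y, -z); pixel columns grow to the right and rows downward; lengths in m; the calibration is good to about 2 mm. A picture is of the moment at which its call begins. There is no depth.
- robot.finish_job(): hands the job in; it is judged then, once.
The state is a dict: "time": time; "joint_positions": joint angles; "qvel": joint speeds; "tau": joint torques, N m; "position": TCP position; "tcp_rot": TCP orientation; "force": force on the tool from outside, world axes, zero at the start; "moment": the same for the moment, N m; "finger_gap": finger opening in m; "grip_force": force on a finger pad.
Only numpy, scipy, OpenCV 4.12 (cv2) and the standard library are available. Lean on these libraries where they do the work, as an engineer would, in place of code of your own. Each camera call takes 0.05 s, during which the arm holds its last target. There are 200 camera calls.

### The job

Bring the bench's inspection camera to its marked position: with the fingertips, press down the pad in the middle of its slider to free the brake and, keeping it pressed, push the slider along the rail until it rests against the marked stop (the one with the upright pointed plate), then let go so that the brake holds it there. Never force the slider along while its pad is up; pick nothing up, and leave the tumbler, the bottle and the cap standing where they are.

Things in the scene. Friction and masses are not known exactly. Their poses are not given: they have to be found in the camera images.
- rail: Aluminium C-channel rail fixed to the bench, 60 mm wide (its x), 446 mm long (its y), 26 mm high; four bolted feet reach 51 mm either side of its centre line and 10 mm up. Origin at the centre of its underside, on the bench; its y axis runs along the rail, z up. It lies roughly across the robot's front, turned by up to 0.45 rad.
- slider (a joint): Travel of the slider along the rail's +y, in m; 0 with the slider at the middle of the rail. The slider cannot leave the rail. With the pad pressed it slides with about 1.5 to 2.5 N; with the pad up the brake holds it against some 19 to 28 N.
- pad (a joint): How far the brake pad is pressed down, in m: about 0 at rest (brake on), at most 0.008. It gives from about 3 N, the brake lets go at about 10 N and 2.5 mm, and the bottom takes about 12 N; 4 to 6 mm is a good depth. It springs up when let go.
- slider_pad (a point): Centre of the top of the black ribbed brake pad in the slider's middle, 50 mm above the bench at rest (it sinks with the pad); axes as the rail's. Pad 56 mm across and 56 mm along the rail; press it anywhere. The slider, 76 mm across and 90 mm along, is centred here; ridges at its ends, 35 to 45 mm from here along the rail, stand 8 mm above the pad: drag the pad by friction or push a ridge.
- camera (a point): Centre of the inspection camera (black box with a lens, 50 mm along the rail, top 77 mm above the bench), fixed to the slider on its far (+x) side, 86 mm from the pad's centre; box and lens reach from 65 to 133 mm from the pad's centre. Axes as the rail's.
- stop_marked: The marked stop: block clamped on the rail, 60 mm across, 20 mm along, 24 mm high, with an upright pointed aluminium plate (40 mm wide, to 106 mm above the bench) and a flat pointer reaching 74 mm from the centre line towards the robot. Origin: middle of the block's underside, on the rail, 26 mm above the bench; axes as the rail's. At either end of the rail. The slider touches it when slider_pad is 55 mm away along the rail.
- stop_plain: The other stop: a like block without plate or pointer, at the opposite end of the rail. Origin and axes likewise. Not the one wanted.
- tumbler: Clear glass tumbler, 68 mm wide, 95 mm high, standing loose beyond the rail. Origin at the centre of its foot. Leave it.
- bottle: Brown glass bottle, 60 mm wide, 170 mm high, standing loose off the rail's right-hand (-y) end. Origin at the centre of its foot. Leave it.
- cap: Blue plastic screw cap, 58 mm wide, 18 mm high, lying loose between rail and robot. Origin at the centre of its underside. Leave it.
Not all that is in view belongs to the job. Of the things that look like the bottle, take the one that is farthest to the robot's right at the start. Several things look just like the tumbler: the one meant starts farthest from the robot's base.

How it is judged:
On the way, in this order (a step that is already met when the one before it is completed fails the run):
1. the pad is pressed down and the brake is free, the slider still far from the marked stop (value of joint pad above 0.0025 m and horizontal distance between slider_pad and stop_marked above 0.08 m), for 0.1 s.
2. with the pad still pressed, the slider comes to rest against the marked stop (horizontal distance between slider_pad and stop_marked below 0.058 m and value of joint pad above 0.0025 m), for 0.1 s.
At the end, for the whole second after the job is handed in: The slider stands against the marked stop (within 3 mm), at rest, with its pad fully up again (within 1 mm) so that the brake holds; tumbler, bottle and cap stand within 20 mm of where they were, not tipped (horizontal distance between slider_pad and stop_marked below 0.058 m and value of joint pad below 0.001 m and velocity of joint slider between -0.005 and 0.005 m/s and not (distance of tumbler from where it was at the start of the episode above 0.02 m or angle between tumbler's own z axis and vertical above 0.3 rad) and not (distance of bottle from where it was at the start of the episode above 0.02 m or angle between bottle's own z axis and vertical above 0.3 rad) and not (distance of cap from where it was at the start of the episode above 0.02 m or angle between cap's own z axis and vertical above 0.3 rad)); the robot touches nothing.
It fails at once if the slider is forced along (more than 6 mm from its start, faster than 12 mm/s) while its pad is up and the brake is on (value of joint pad below 0.0005 m and distance of slider_pad from where it was at the start of the episode above 0.006 m and (velocity of joint slider above 0.012 m/s or velocity of joint slider below -0.012 m/s)).
It fails at once if the tumbler is pushed more than 20 mm, lifted or tipped (distance of tumbler from where it was at the start of the episode above 0.02 m or angle between tumbler's own z axis and vertical above 0.3 rad).
It fails at once if the bottle is pushed more than 20 mm, lifted or tipped (distance of bottle from where it was at the start of the episode above 0.02 m or angle between bottle's own z axis and vertical above 0.3 rad).
It fails at once if the cap is pushed more than 20 mm, lifted or tipped (distance of cap from where it was at the start of the episode above 0.02 m or angle between cap's own z axis and vertical above 0.3 rad).
It also fails if it takes over 35 s, if anything falls off the work surface, if the arm or the gripper's body presses on something with over 40 N, if the wrist force passes 120 N, or if a joint passes its speed limit or range.

## Working session

There is one attempt and no reset: what is moved stays moved. The work goes in short steps, Python scripts to look and compute and a shell command to move; the robot and the scene stay as the last step left them, time stands still between calls to the robot, and variables do not carry over. Pictures are saved under pics/ and viewed, at most 10 in all, crops included, and the job is handed in when it is done.

```bash
mkdir -p pics
cat > h.py <<'E'
import numpy as np, cv2
from workcell import robot, imaging
from scipy.spatial.transform import Rotation as R
def shot(name,fn):
    c=imaging.read_camera(name); cv2.imwrite('pics/'+fn,cv2.cvtColor(c['frame'],cv2.COLOR_RGB2BGR))
    d={k:(np.array(v).tolist()) for k,v in c.items() if k!='frame'}
    import json; json.dump(d,open('pics/'+fn+'.json','w')); return c,d
E
python3 - <<'E'
from h import *
for n in('scene','top'):
    c,d=shot(n,n+'0.png'); print(n,d, [k for k in c])
s=robot.get_state(); print(s)
E
```

```text
scene {'intrinsics': [[562.1576870337869, 0.0, 322.0993991953303], [0.0, 562.1576870337869, 234.06609164641952], [0.0, 0.0, 1.0]], 'position': [1.2174356821458823, 0.5895803611554838, 0.7160310060001134], 'orientation': [0.9522873225550533, -0.009493587335919873, 2.3917310286373143]} ['frame', 'intrinsics', 'position', 'orientation']
top {'intrinsics': [[583.0584616046166, 0.0, 310.08356791226663], [0.0, 583.0584616046166, 242.81357211504502], [0.0, 0.0, 1.0]], 'position': [0.45063816112198724, -0.0734650863200069, 1.0828875328800485], 'orientation': [0.15748038174157175, 0.0016469833112167098, -1.5999880150410828]} ['frame', 'intrinsics', 'position', 'orientation']
{'time': 0.1, 'joint_positions': array([ 1.26716026,  0.62922558,  0.03845715,  1.51823766, -0.02701225,
        0.99626569, -0.01999753]), 'qvel': array([-0.00084595, -0.00183803, -0.00049257, -0.00121991, -0.00097594,
       -0.00050782, -0.00011828]), 'tau': array([ 3.11293734e-03, -5.64527965e+01,  1.23057760e+00, -1.93969774e+01,
        1.13419487e-02,  5.49406599e-03, -1.79666876e-05]), 'position': array([ 0.15304295, -0.63118235,  0.23050913]), 'tcp_rot': array([-3.13997454e+00,  1.06993777e-05,  2.37822545e-01]), 'force': array([-0.42900618,  0.08329732, -0.13219376]), 'moment': array([ 0.02215463, -0.04233844,  0.04046899]), 'grip_force': 0.0, 'finger_gap': 0.08576558740284332}
```

View pictures.

View pics/top0.png

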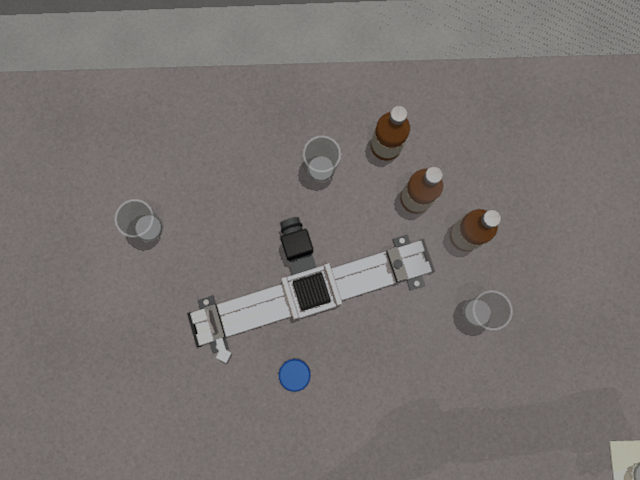

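View pics/scene0.png

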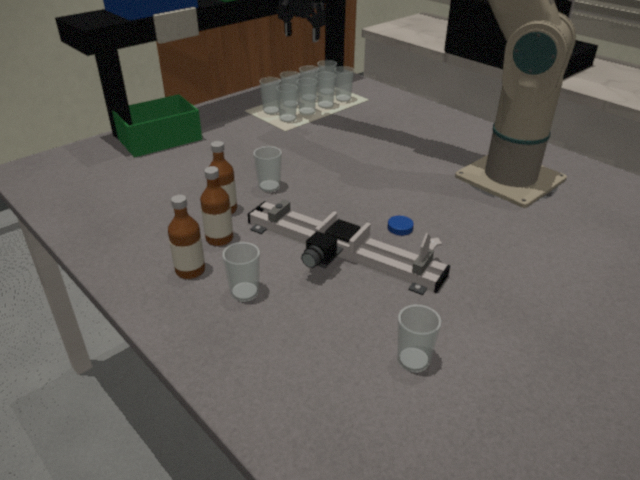

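Top view: slider and pad at (311,291), camera box at (296,243). The stop candidates are (206,325), with a plate and a pointer to (222,352), and (405,262), which is plain. The marked one is therefore at left (+y). Tumblers are at (321,155), (135,220), (490,310), bottles at (390,135), (422,190), (475,230) and the cap at (294,375). I'll stay clear of all of these. Next is one close crop to confirm and measure.

Run:
```python
import cv2
i=cv2.imread('pics/top0.png')[225:385,180:440]
cv2.imwrite('pics/crop.png',cv2.resize(i,None,fx=3,fy=3,interpolation=cv2.INTER_CUBIC))
```

```text
(no output)
```

View pics/crop.png

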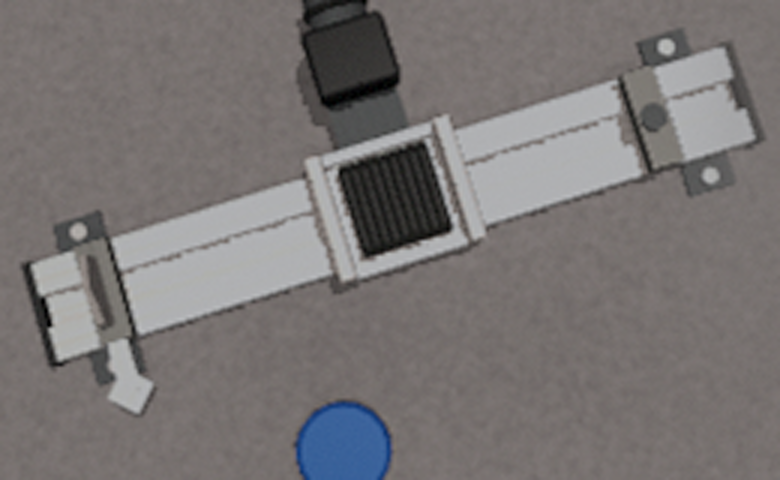

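The crop confirms it: the plate and pointer are on the left block (crop centre 105,289), the plain block is at (652,117), and the pad centre is at (396,198). The cap is at (343,447).

```bash
cat >> h.py <<'E'
import json
def back(d,u,v,z):
    K=np.array(d['intrinsics']);p=np.linalg.inv(K)@[u,v,1];r=R.from_euler('xyz',d['orientation']).as_matrix()@[p[0],-p[1],-p[2]]
    o=np.array(d['position']);return o+r*(z-o[2])/r[2]
def proj(d,P):
    q=R.from_euler('xyz',d['orientation']).as_matrix().T@(np.array(P)-d['position']);K=np.array(d['intrinsics']);w=K@[q[0],-q[1],-q[2]];return w[:2]/w[2]
E
python3 - <<'E'
from h import *
d=json.load(open('pics/top0.png.json'))
c=lambda x,y,z:back(d,180+x/3-.33,225+y/3-.33,z)
pad=c(396,198,.05);m=c(105,289,.05);p=c(652,117,.05);cap=c(343,447,.018);cam=c(350,58,.077)
for n,v in dict(pad=pad,m=m,p=p,cap=cap,cam=cam).items():print(n,v.round(4))
a=m-p;print('yaw',np.arctan2(-a[0],a[1]),'len',np.hypot(*a[:2]),'pad-m',np.hypot(*(pad-m)[:2]),np.hypot(*(pad-p)[:2]))
for q in [(338,167),(427,140),(453,228),(367,256)]:print(c(*q,.05).round(4))
print('bottles etc',[back(d,u,v,0).round(3) for u,v in[(388,148),(416,200),(466,238),(320,170),(148,228),(478,313)]])
ds=json.load(open('pics/scene0.png.json'));print('scene check pad,m,p,cap',[proj(ds,x).round(1) for x in(pad,m,p,cap)])
s=robot.get_state();print(R.from_euler('xyz',s['tcp_rot']).as_matrix().round(3))
E
```

```text
pad [ 0.5288 -0.0769  0.05  ]
m [0.4805 0.0951 0.05  ]
p [ 0.5724 -0.2304  0.05  ]
cap [ 0.3841 -0.041   0.018 ]
cam [ 0.609  -0.0524  0.077 ]
yaw 0.2751808558045299 len 0.3381517649411581 pad-m 0.17855106099515253 0.15960117884154645
[ 0.5481 -0.0431  0.05  ]
[ 0.5626 -0.0963  0.05  ]
[ 0.5102 -0.1099  0.05  ]
[ 0.4953 -0.0588  0.05  ]
bottles etc [array([ 0.803, -0.232,  0.   ]), array([ 0.699, -0.28 ,  0.   ]), array([ 0.623, -0.37 ,  0.   ]), array([ 0.763, -0.1  ,  0.   ]), array([0.66 , 0.229, 0.   ]), array([ 0.482, -0.382,  0.   ])]
scene check pad,m,p,cap [array([343. , 228.3]), array([423. , 256.3]), array([279.6, 206.3]), array([400.4, 222. ])]
[[ 0.972  0.236 -0.   ]
 [ 0.236 -0.972  0.002]
 [-0.    -0.002 -1.   ]]
```

```bash
python3 -m handwheel '13 20 0 0 0 0 0; 40 60 0 0 0 0.01 0; 67 100 0 0 0 0.02 0; 94 140 0 0 0 0.03 0; 121 180 0 0 0 0.037 0; 148 220 0 0 0 0.037 0; 175 260 0 0 0 0.037 0; 202 300 0 0 0 0.037 0' && python3 -m handwheel '27 40 0 0 0 0 0; 54 80 0 0 0 0 0; 81 120 0 0 0 0 0; 108 160 0 0 0 0 0; 135 200 0 0 0 0 0; 160 235 0 0 0 0 0; 174 255 0 0 0 0 0; 174 255 0 0 0 0 0'
```

```text
time: 0.9
position: [0.3558, -0.3299, 0.2312]
tcp_rot: [-3.141, 0.0, 0.275]
force: [1.0, -0.5, 0.7]
finger_gap: -0.0
grip_force: 0.0
time: 1.7
position: [0.5311, -0.0719, 0.2309]
tcp_rot: [-3.14, -0.002, 0.282]
force: [-0.6, 0.7, 0.2]
finger_gap: -0.0001
grip_force: 0.0
```

```bash
python3 -m handwheel '0 0 -40 0 0 0 0; 0 0 -80 0 0 0 0; 0 0 -120 0 0 0 0; 0 0 -150 0 0 0 0; 0 0 -163 0 0 0 0; 0 0 -163 0 0 0 0'
python3 - <<'E'
from h import *
c,d=shot('scene','s1.png')
cv2.imwrite('pics/s1c.png',cv2.resize(cv2.imread('pics/s1.png')[120:320,220:480],None,fx=3,fy=3))
s=robot.get_state();print(s['position'],s['force'])
E
```

```text
time: 2.3
position: [0.5275, -0.0774, 0.0669]
tcp_rot: [-3.141, 0.004, 0.274]
force: [0.1, -0.6, -0.8]
finger_gap: 0.0
grip_force: 0.0
[ 0.5287762  -0.07739088  0.06827419] [-0.52669504 -0.42619091  0.19307171]
```

View pics/s1c.png

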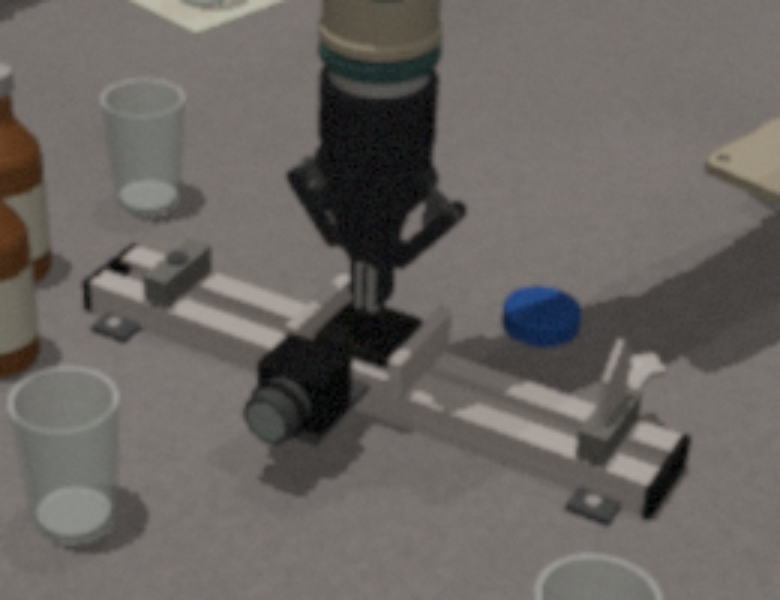

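The shut fingers at crop (367,310) are over the pad. The finger knuckles spread along the rail and could reach the upright plate at (612,380) at the end of travel. I'll turn a quarter turn so that they lie across the rail.

```bash
python3 -m handwheel '0 0 20 0 0 0.14 0; 0 0 40 0 0 0.28 0; 0 0 40 0 0 0.42 0; 0 0 40 0 0 0.56 0; 0 0 40 0 0 0.70 0; 0 0 40 0 0 0.84 0; 0 0 40 0 0 0.98 0; 0 0 40 0 0 1.12 0' && python3 -m handwheel '1 -3 0 0 0 0.14 0; 2 -6 0 0 0 0.28 0; 2 -8 0 0 0 0.42 0; 2 -8 -20 0 0 0.45 0; 2 -8 -40 0 0 0.45 0; 2 -8 -52 0 0 0.45 0; 2 -8 -52 0 0 0.45 0; 2 -8 -52 0 0 0.45 0'
python3 - <<'E'
from h import *
s=robot.get_state();print(s['position'],s['force'],s['joint_positions'])
E
```

```text
time: 3.15
position: [0.5304, -0.0777, 0.1106]
tcp_rot: [3.138, 0.001, 1.4]
force: [1.4, -0.9, 0.4]
finger_gap: 0.0003
grip_force: 0.0
time: 3.95
position: [0.5318, -0.0849, 0.0573]
tcp_rot: [3.14, 0.001, 1.845]
force: [0.2, 0.6, -0.3]
finger_gap: -0.0003
grip_force: 0.0
[ 0.53184586 -0.08488162  0.05730415] [ 0.16014802  0.570831   -0.34240444] [ 0.36962716  0.76208517 -0.40591147  1.9592182   0.56821135  0.53242644
 -0.16033872]
```

```bash
python3 -m handwheel '0 0 -4 0 0 0 0; 0 0 -7 0 0 0 0; 0 0 -9 0 0 0 0; 0 0 -11 0 0 0 0; 0 0 -11 0 0 0 0; 0 0 -11 0 0 0 0'
```

```text
time: 4.55
position: [0.5319, -0.0848, 0.0464]
tcp_rot: [3.14, 0.001, 1.845]
force: [-1.7, -0.4, 10.5]
finger_gap: -0.0003
grip_force: 5.0
```

```bash
python3 -m handwheel '0 0 -1.5 0 0 0 0; 0 0 -1.5 0 0 0 0; -1.4 4.8 -1.5 0 0 0 0; -4 14.5 -1.5 0 0 0 0; -7 24 -1.5 0 0 0 0; -9.5 34 -1.5 0 0 0 0; -11 38.5 -1.5 0 0 0 0; -11 38.5 -1.5 0 0 0 0'
python3 - <<'E'
from h import *
c,d=shot('top','t1.png')
cv2.imwrite('pics/t1c.png',cv2.resize(cv2.imread('pics/t1.png')[185:385,180:440],None,fx=3,fy=3))
s=robot.get_state();print(s['position'],s['force'])
E
```

```text
time: 5.35
position: [0.5207, -0.0453, 0.0451]
tcp_rot: [3.14, 0.001, 1.846]
force: [-2.1, 0.2, 9.6]
finger_gap: -0.0001
grip_force: 5.2
[ 0.52070082 -0.04541537  0.04501521] [-1.94176682  1.23754634 10.71404084]
```

View pics/t1c.png

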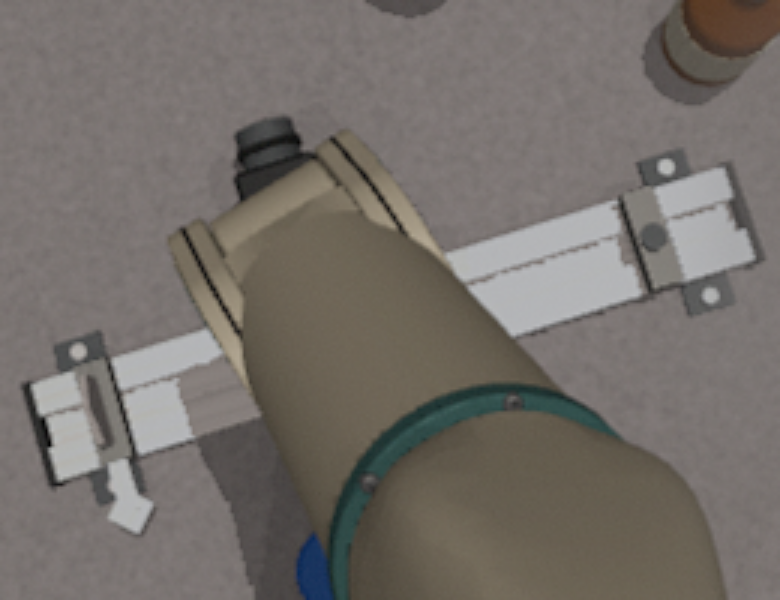

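The lens moved from crop x of about 335 to 268 (≈38 mm), so the slider follows the fingers and the pad stays down. I'll carry on to the stop.

```bash
python3 -m handwheel '-1.4 4.8 0 0 0 0 0; -4 14.5 0 0 0 0 0; -7 24 0 0 0 0 0; -9.5 34 0 0 0 0 0; -12 43 0 0 0 0 0; -15 53 0 0 0 0 0; -17.7 62.5 0 0 0 0 0; -20 70 0 0 0 0 0'&& python3 -m handwheel '-0.8 3 0 0 0 0 0; -1.6 6 0 0 0 0 0; -2.4 9 0 0 0 0 0; -3.2 12 0 0 0 0 0; -4 14.5 0 0 0 0 0; -4.6 16.5 0 0 0 0 0; -4.6 16.5 0 0 0 0 0; -4.6 16.5 0 0 0 0 0'
python3 - <<'E'
from h import *
c,d=shot('scene','s2.png')
cv2.imwrite('pics/s2c.png',cv2.resize(cv2.imread('pics/s2.png')[140:320,300:500],None,fx=3,fy=3))
s=robot.get_state();print(s['position'],s['force'])
E
```

```text
time: 6.2
position: [0.501, 0.0238, 0.045]
tcp_rot: [3.14, 0.002, 1.845]
force: [0.1, -2.8, 9.2]
finger_gap: -0.0004
grip_force: 5.3
time: 7.0
position: [0.4973, 0.0372, 0.0451]
tcp_rot: [3.14, 0.005, 1.842]
force: [0.9, -7.0, 10.8]
finger_gap: 0.0002
grip_force: 5.2
[0.49725252 0.0371867  0.04502458] [ 1.43288523 -6.53745457 10.22289213]
```

View pics/s2c.png

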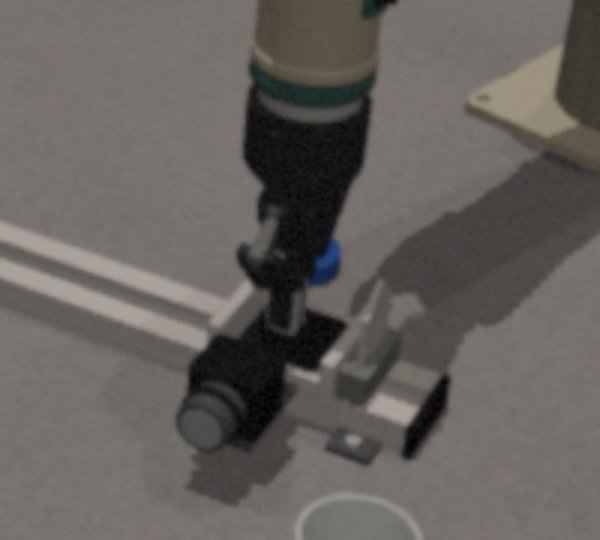

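The slider's front ridge at crop (345,345) meets the stop block, and the fingers feel a 7 N push-back, so it is against the stop. I'll lift straight up.

```bash
python3 -m handwheel '0 0 -0.5 0 0 0 0; 0 0 2 0 0 0 0; 0 0 4 0 0 0 0; 0 0 6 0 0 0 0; 0 0 10 0 0 0 0; 0 0 30 0 0 0 0; 0 0 70 0 0 0 0; 0 0 110 0 0 0 0' && python3 -m handwheel '20 -50 20 0 0 0 0; 20 -95 30 0 0 0 0; 20 -140 30 0 0 0 0; 20 -180 30 0 0 0 0; 20 -210 30 0 0 0 0;20 -210 30 0 0 0 0;20 -210 30 0 0 0 0'
python3 - <<'E'
from h import *
c,d=shot('scene','s3.png'); c,d2=shot('top','t3.png')
a=cv2.resize(cv2.imread('pics/s3.png')[170:310,320:470],None,fx=2.6,fy=2.6)
b=cv2.resize(cv2.imread('pics/t3.png')[225:365,180:330],None,fx=2.6,fy=2.6)
cv2.imwrite('pics/e3.png',np.hstack([a,b]))
E
```

```text
time: 7.85
position: [0.4944, 0.041, 0.1544]
tcp_rot: [-3.139, -0.002, 1.846]
force: [0.6, 0.3, 0.3]
finger_gap: -0.0002
grip_force: 0.0
time: 8.55
position: [0.5152, -0.1695, 0.1835]
tcp_rot: [-3.141, -0.001, 1.844]
force: [0.6, 0.7, 0.1]
finger_gap: 0.0
grip_force: 0.0
```

View pics/e3.png

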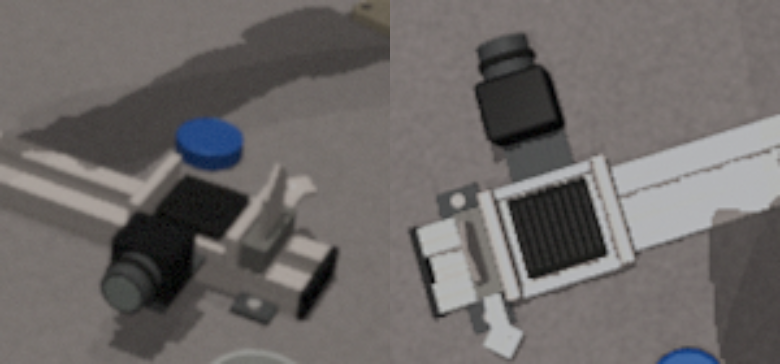

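The ridge stands flush against the marked block (right view, line at about x=495). The pad centre at top pixel (244.6,312.7) is ≈54 mm from the stop at (215,321.3). The pad is up, the cap hasn't moved and the arm is clear.

```bash
python3 -c "
from workcell import robot
print(robot.finish_job())"
```

```text
the job is handed in; nothing more can be done
None
```

The slider is against the marked stop with its pad up (pad centre about 54 mm from the stop in the last top view, where 55 mm means touching). The arm was clear, it went nowhere near the tumbler or bottle, and the cap looked unmoved. I handed the job in at about 8.7 s, and no verdict came back.

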